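# Put the lever tray right

## Robot

A 7-joint arm with a two-finger parallel gripper is mounted at the origin on the work surface. World frame = base frame: x ahead of the robot, y to its left, z up, the work surface at z = 0. Lengths are in mm, angles in rad, forces in N, time in s.
With the tool pointing down it reaches from about 400 to 850 mm from the base axis. Payload 6.9 kg.
Tool frame: the origin (TCP) lies at the very end of the fingers, on their centre line; the grasp point (between the pads) lies 19 mm behind it; z points along the fingers, y is the line along which they close (so a half turn about z gives the same grasp; the last joint's range is limited). The gripper opens to 85 mm and grips with 20 to 120 N. Pads are 22 mm wide; open, the fingers measure 114 mm over their backs; the gripper's body (76 mm by 85 mm) begins 54 mm behind the grasp point. The pads swing forward as they close: fully open they stand 13 mm farther back than shut.
Start: joints at [-1.095, 0.507, -0.238, 1.5, 0.126, 1.149, -0.155], TCP at [226.493, 582.505, 231.275] pointing down, gripper open.
Joint ranges: [-3.08, 3.08], [-0.24, 2.05], [-1.43, 1.35], [0, 2.5], [-1.52, 4.66], [0.17, 1.96], [-2.89, 2.89]. Speed limits (rad/s): [2.39, 2.39, 3.14, 3.14, 3.14, 3.14, 3.14].

## Interface

Orientations are given as a unit quaternion [x, y, z, w].
In Python, from bench import ctrl gives the robot as it stands.
- The arm moves only by the shell command python3 -m inch 'ROWS' [OPENING]. ROWS is JSON, a list of rows, each a list of 4 numbers: the shift along the tool's x, y, z in mm, then the turn about the tool's z in rad. A call has 1 to 12 rows; each row shifts and turns the commanded pose from where the row before left it, along the tool's axes as they then stand; what a row does not reach is not made up. A row lasts 1/12 s, in which the tool goes at most 41.7 mm and 7.16 degrees, less where a joint would pass 70% of its speed; a pose out of reach is approached as far as the arm can. A call with a gripper value outside its range is refused whole. OPENING is the opening in per cent of the stroke, from 0 (shut) to 100 (fully open), set as the call begins (- or left out, the last holds). The fingers move at their own pace and stop on an object; the grip force is fixed at half the most. Time passes only in rows, so rows that do not move let the fingers close. It gives the time, the measured TCP pose, the force, the opening and the grip force at its end, in the units of the state.
- ctrl.state(): the state, without advancing time (a new reading comes with each control period).
- ctrl.grab_frame(name): name is "scene" or "side" or "wrist"; returns the picture (480x640x3 uint8, blue, green, red); there is no depth.
- ctrl.camera_model(name): a dict with "intrinsics" (3x3 intrinsics, pixels), "R" (3x3) and "t" (3): a world point X has camera coordinates R X + t; the wrist camera has in their place "tool_from_camera" (4x4, takes a point from camera to tool coordinates, whose origin is the TCP and whose axes are the flange's). Camera axes: x right, y down, z forward; pixel columns grow to the right and rows downward; lengths in mm; the calibration is good to about 2 mm. The wrist camera is an equidistant fisheye: a pixel r from the principal point sees the ray r / f radians off the axis. A picture is of the moment at which its call begins: read the wrist's pose just before it. camera_model takes no time and is no camera call.
- ctrl.job_done(): hands the job in; it is judged then, once.
The state is a dict: "time": time; "joint_positions": joint angles; "qd": joint speeds; "tau": joint torques, N m; "tcp_pos": TCP position; "tcp_rot": TCP orientation; "wrist_force": force on the tool from outside, world axes, zero at the start; "moment": the same for the moment, N m; "gripper_width": finger opening in mm; "grasp_force": force on a finger pad.
Only numpy, scipy, OpenCV 4.12 (cv2) and the standard library are available. Lean on these libraries where they do the work, as an engineer would, in place of code of your own. Each camera call takes 0.05 s, during which the arm holds its last target. There are 200 camera calls.

## Task

The plywood tray is for the set of three tire levers, but the lockring tool has been left in one of its three places and the third lever is lying out on the bench. Put the lockring tool away in the open tin, lying right down inside so that the lid could shut, and lay the stray lever in the place it leaves, straight and level with the other two and pointing the same way, to make one neat, evenly spaced row. Set both down rather than dropping them, and leave the other two levers and the multi-tool, coaster, bell and pedal lying near by where they are.

Things in the scene. Friction and masses are not known exactly. Their poses are not given: they have to be found in the camera images.
- tray: shallow plywood tray with dark rubber liner, fixed, 200 mm along its x, 220 mm along y. Origin: centre of its underside, z up. Liner 5 mm above the bench; rim 8 mm thick, 16 mm high. Three places side by side along y, 60 mm apart, no dividers. At the start two levers and the lockring tool lie in them along x, in any order
- place_1 (a point): centre of the tray's +y place, on the liner (tray x 0, y +60 mm, z 5 mm); axes parallel to the tray's
- place_2 (a point): centre of the tray's middle place, on the liner (tray x 0, y 0, z 5 mm); axes parallel to the tray's
- place_3 (a point): centre of the tray's -y place, on the liner (tray x 0, y -60 mm, z 5 mm); axes parallel to the tray's
- lever_a: yellow plastic tire lever in the tray, 140 mm long, 35 g, tip towards the tray's +x. Origin at mid-length on its underside, x towards the spoon tip, z up. Straight shank from x -50 to +30 mm, 20 mm wide, 11 mm high; at +x a narrower spoon tip curls up to 18 mm; the other end is a flat J-shaped spoke hook, 7 mm thick, open to +y
- lever_b: tire lever exactly like lever_a, the other one already in the tray, pointing the same way
- lever_c: tire lever exactly like lever_a, lying flat on the bench outside the tray, to the left or right of it, turned any way
- lever_a_tip (a point): end of lever_a's spoon tip (lever x +70 mm, 16 mm up)
- lever_b_tip (a point): end of lever_b's spoon tip (lever x +70 mm, 16 mm up)
- lever_c_tip (a point): end of lever_c's spoon tip (lever x +70 mm, 16 mm up)
- lockring_tool: chrome cassette lockring tool lying flat, 170 mm long, about 220 g. Origin at mid-length on its underside, x towards the head, z up. Flat handle 20 mm wide, 10 mm high, from x -85 to +27 mm; round head 38 mm across, 11 mm high, centred at x +66 mm, with a splined nose 24 mm across standing up to 26 mm and a thin pin to 34 mm
- lockring_grip (a point): best point to grip the lockring tool: on its handle near the centre of mass (tool x +15 mm, 5 mm up; 20 mm wide across y)
- lockring_head (a point): centre of the lockring tool's head (tool x +66 mm, 11 mm up)
- lockring_tail (a point): handle end of the lockring tool (tool x -80 mm, 5 mm up)
- tin: matte green metal box, open, fixed, left or right of the tray. Origin: centre of its underside, z up. 150 mm along its x, 210 mm along y, 60 mm high; walls and floor 4 mm. Lid hinged on the +x rim, swung back (does not move), sloping from the rim down to the bench at x +220 mm. A multi-tool lies along the +x wall: free floor x -70 to +25 mm, y -100 to +100 mm
- multitool: folding multi-tool, 36 x 94 x 19 mm, lying in the tin along its +x wall (centre near tin x +48 mm), long way along the tin's y; origin at the centre of its underside
- coaster: round white ceramic coaster, 94 mm across, 8 mm thick, on the bench; origin at the centre of its underside
- bell: brass bicycle bell, dome 56 mm across, 36 mm high, on the bench; origin at the centre of its underside
- pedal: black flat bicycle pedal, 95 x 90 x 26 mm plus a short steel axle stub, on the bench beyond the tray; origin at the centre of its underside
Mind the look-alikes: they are no part of the job. What is shaped like the lever_b but black or turquoise is not meant.

How it is judged (in metres and radians):
At the end, for the whole second after the job is handed in: Lockring tool inside the tin, both ends below the rim (36 mm up at most). Stray lever flat in the place it left: within 13 mm along and across, within 0.2 rad, tip as the others', which moved under 12 mm, still straight. All at rest; multi-tool, coaster, bell, pedal moved under 25 mm (x of lockring_head in the frame of tin between -0.073 and 0.073 m and y of lockring_head in the frame of tin between -0.103 and 0.103 m and z of lockring_head in the frame of tin between 0 and 0.036 m and x of lockring_tail in the frame of tin between -0.073 and 0.073 m and y of lockring_tail in the frame of tin between -0.103 and 0.103 m and z of lockring_tail in the frame of tin between 0 and 0.036 m and ((x of lever_c in the frame of place_1 between -0.013 and 0.013 m and y of lever_c in the frame of place_1 between -0.013 and 0.013 m) or (x of lever_c in the frame of place_2 between -0.013 and 0.013 m and y of lever_c in the frame of place_2 between -0.013 and 0.013 m) or (x of lever_c in the frame of place_3 between -0.013 and 0.013 m and y of lever_c in the frame of place_3 between -0.013 and 0.013 m)) and z of lever_c in the frame of tray between 0.001 and 0.009 m and angle between lever_c's own z axis and vertical below 0.1 rad and angle between the x axis of each of lever_c, lever_a, lever_b and the x axis of tray, either way round below 0.2 rad and x of lever_c_tip in the frame of tray above 0.03 m and distance of each of lever_a, lever_b from where it was at the start of the episode below 0.012 m and linear speed of each of lever_a, lever_b, lever_c, lockring_tool below 0.02 m/s); the robot touches nothing.
It fails at once if the multi-tool in the tin is moved more than 25 mm (distance of multitool from where it was at the start of the episode above 0.025 m).
It fails at once if the coaster, bell or pedal is moved more than 25 mm (distance of any of coaster, bell, pedal from where it was at the start of the episode above 0.025 m).
It fails at once if the lockring tool is dropped (falls free from more than about 40 mm) (linear speed of lockring_tool above 0.9 m/s and contact force between the fingers and lockring_tool below 0.1 N).
It fails at once if the stray lever is dropped (falls free from more than about 40 mm) (linear speed of lever_c above 0.9 m/s and contact force between the fingers and lever_c below 0.1 N).
It also fails if it takes over 64 s, if anything falls off the work surface, if the arm or the gripper's body presses on something with over 40 N, if the wrist force passes 120 N, or if a joint passes its speed limit or range.

## Working session

There is one attempt and no reset: what is moved stays moved. The work goes in short steps, Python scripts to look and compute and a shell command to move; the robot and the scene stay as the last step left them, time stands still between calls to the robot, and variables do not carry over. Pictures are saved under pics/ and viewed, at most 10 in all, crops included, and the job is handed in when it is done.

```bash
ls; mkdir -p pics; cat > h.py <<'E'
import numpy as np,cv2
from bench import ctrl
from scipy.spatial.transform import Rotation as Ro
def grab(n,save=None):
    im=ctrl.grab_frame(n)
    if save: cv2.imwrite('pics/'+save+'.png',im)
    return im
def ray(n,uv,st=None):
    m=ctrl.camera_model(n);K=np.array(m['intrinsics'])
    u,v=uv
    if n!='wrist':
        R=np.array(m['R']);t=np.array(m['t'])
        return -R.T@t,R.T@np.linalg.solve(K,[u,v,1])
    p=np.array([(u-K[0,2]),(v-K[1,2])]);a=p/np.array([K[0,0],K[1,1]]);r=np.hypot(*a)
    d=np.array([*(a/max(r,1e-9)*np.sin(r)),np.cos(r)])
    T=np.array(m['tool_from_camera']);Rt=Ro.from_quat(st['tcp_rot']).as_matrix()
    return Rt@T[:3,3]+np.array(st['tcp_pos']),Rt@T[:3,:3]@d
def pt(n,uv,z,st=None):
    o,d=ray(n,uv,st);return o+d*(z-o[2])/d[2]
E
python3 - <<'E'
from h import *
s=ctrl.state();print({k:np.round(v,3) for k,v in s.items()})
a=grab('scene','scene');b=grab('side','side');c=grab('wrist','wrist')
for n in('scene','side'):
    o,d=ray(n,(320,240));print(n,o,d)
m=ctrl.camera_model('wrist');print(m)
E
```

```text
pics
{'time': np.float64(0.0), 'joint_positions': array([-1.094,  0.508, -0.238,  1.501,  0.126,  1.149, -0.155]), 'qd': array([ 0.   ,  0.   ,  0.001,  0.002, -0.001, -0.   ,  0.001]), 'tau': array([-1.0000e-03, -6.2059e+01, -2.1870e+00, -2.4966e+01,  1.3000e-02,
        1.2000e-02, -0.0000e+00]), 'tcp_pos': array([226.385, 582.016, 230.447]), 'tcp_rot': array([ 0.184,  0.983, -0.001, -0.   ]), 'wrist_force': array([ 1.02 , -0.01 , -0.503]), 'moment': array([-0.028, -0.002,  0.034]), 'grasp_force': np.float64(0.0), 'gripper_width': np.float64(85.35)}
scene [1081.9544069   912.84608289  763.95449248] [-0.42081539 -0.70313407 -0.5734564 ]
side [ 452.99167475 -801.0640411   680.19281734] [ 0.09952326  0.78250264 -0.61490358]
{'intrinsics': array([[371.64829954,   0.        , 318.30028303],
       [  0.        , 371.64829954, 238.50568467],
       [  0.        ,   0.        ,   1.        ]]), 'tool_from_camera': array([[ 4.12040743e-04, -9.52319309e-01, -3.05102874e-01,
         7.90219927e+01],
       [ 9.99999911e-01,  3.64595711e-04,  2.12482992e-04,
         3.64271529e-01],
       [-9.11124571e-05, -3.05102935e-01,  9.52319374e-01,
        -1.42384419e+02],
       [ 0.00000000e+00,  0.00000000e+00,  0.00000000e+00,
         1.00000000e+00]])}
```

View pics/scene.png

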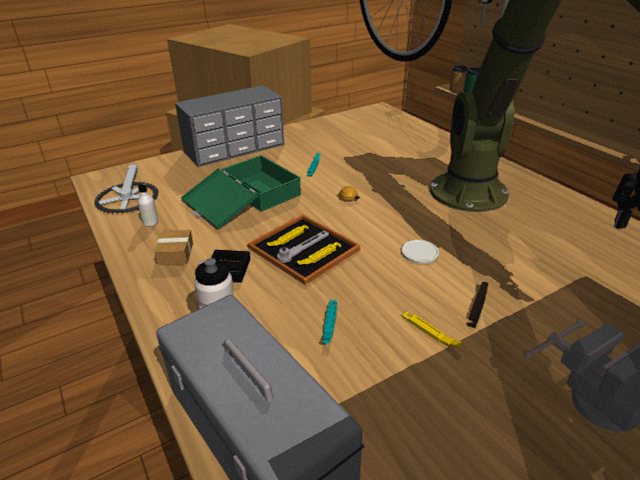

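View pics/side.png

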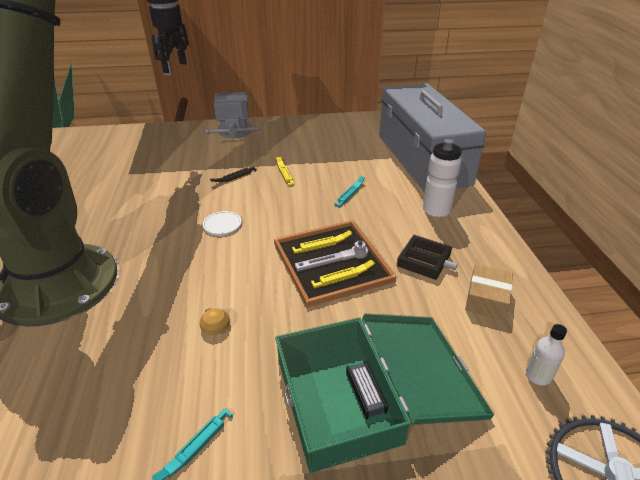

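```bash
cat >> h.py <<'E'
def mask(im,lo,hi,roi=None):
    m=cv2.inRange(cv2.cvtColor(im,cv2.COLOR_BGR2HSV),lo,hi)
    if roi:
        k=np.zeros_like(m);x0,y0,x1,y1=roi;k[y0:y1,x0:x1]=255;m&=k
    return m
def blobs(im,lo,hi,amin=80,roi=None):
    c,_=cv2.findContours(mask(im,lo,hi,roi),cv2.RETR_EXTERNAL,cv2.CHAIN_APPROX_NONE)
    return [k[:,0,:] for k in c if cv2.contourArea(k)>amin]
def rect(n,cnt,z,st=None):
    P=np.array([pt(n,p,z,st)[:2] for p in cnt],np.float32)
    (c,wh,a)=cv2.minAreaRect(P);a=np.radians(a)
    if wh[0]<wh[1]: wh=wh[::-1];a+=np.pi/2
    return np.array(c),np.array(wh),(a+np.pi/2)%np.pi-np.pi/2
Y=((20,150,90),(34,255,255))
E
python3 - <<'E'
from h import *
a=cv2.imread('pics/scene.png');b=cv2.imread('pics/side.png')
for n,im in(('scene',a),('side',b)):
    for k in blobs(im,*Y,amin=60):
        print(n,k.mean(0),[np.round(v,2) for v in rect(n,k,7)])
for n,cs in(('scene',[(248,247),(302,217),(359,245),(306,279)]),('side',[(275,238),(350,223),(394,279),(306,301)])):
    print(n,'tray',[pt(n,c,16)[:2].round() for c in cs])
for n,cs in(('scene',[(261,158),(300,183)]),('side',[(278,338),(365,318),(407,427),(311,464)])):
    print(n,'tin',[pt(n,c,60)[:2].round() for c in cs])
print('lever c ends', pt('side',(279,158),5),pt('side',(291,184),5))
for n,u,z in(('scene',(347,193),20),('side',(214,321),20),('scene',(420,252),5),('side',(222,223),5)):print(pt(n,u,z))
p=np.hstack([cv2.resize(a[300:350,390:470],(400,250),interpolation=2),cv2.resize(b[150:190,260:324],(400,250),interpolation=2)])
q=np.hstack([cv2.resize(a[205:285,240:368],(400,250),interpolation=2),cv2.resize(b[215:305,265:409],(400,250),interpolation=2)])
cv2.imwrite('pics/crop.png',np.vstack([p,q]))
E
```

```text
scene [430.6796875 329.453125 ] [array([502.61, 387.19]), array([138.7 ,  32.24]), np.float64(-1.35)]
scene [319.32978723 253.61702128] [array([557.92,  36.22]), array([135.48,  34.14]), np.float64(0.18)]
scene [287.79545455 235.79545455] [array([586.45, -77.99]), array([135.85,  37.06]), np.float64(0.22)]
side [340.7810219  274.48175182] [array([598.04, -66.59]), array([152.62,  32.9 ]), np.float64(0.31)]
side [320.50387597 242.39534884] [array([568.07,  47.76]), array([151.68,  36.84]), np.float64(0.29)]
side [284.08955224 170.82089552] [array([500.64, 391.64]), array([171.34,  21.88]), np.float64(-1.41)]
scene tray [array([707., -77.]), array([ 517., -128.]), array([460.,  69.]), array([645., 115.])]
side tray [array([459.,  65.]), array([640., 100.]), array([ 695., -107.]), array([ 508., -145.])]
scene tin [array([ 484., -453.]), array([ 461., -235.])]
side tin [array([ 448., -269.]), array([ 603., -244.]), array([ 620., -457.]), array([ 479., -491.])]
lever c ends [492.50942888 468.50190688   5.        ] [515.83738932 315.71738088   5.        ]
[ 337.79062825 -167.1055069    20.        ]
[ 332.7573311  -177.67697088   20.        ]
[336.68987939 165.6698491    5.        ]
[335.02766002 156.56988148   5.        ]
```

View pics/crop.png

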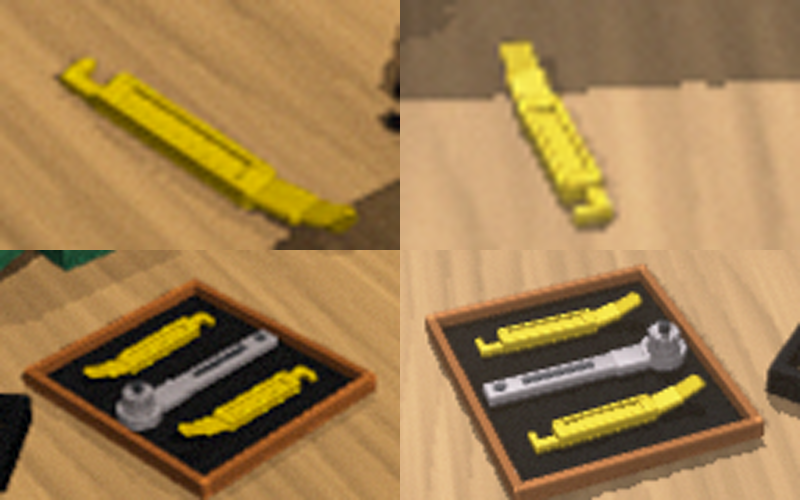

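The picture shows five lever shapes. Yellow is at scene (431,329) / side (284,171), black at scene (479,304), and turquoise at scene (330,322) and (313,164). Only the yellow one matches lever_b, so it is lever_c, with its tip toward +y. The lockring tool is in the middle place with its head toward +x, and the levers' tips also point to +x. I'll move above the tray next.

```bash
python3 -m inch '[[-30,-23.5,0,0],[-30,-23.5,0,0],[-30,-23.5,0,0],[-30,-23.5,0,0],[-30,-23.5,0,0],[-30,-23.5,0,0],[-30,-23.5,0,0],[-30,-23.5,0,0],[-30,-23.5,0,0],[-30,-23.5,0,0],[-30,-23.5,0,0],[-30,-23.5,0,0]]' && python3 -m inch '[[-30,-23.5,0,0],[-30,-23.5,0,0],[-30,-23.5,0,0],[-30,-23.5,0,0],[-30,-23.5,0,0],[-30,-23.5,0,0],[0,0,0,-0.1],[0,0,0,-0.1],[0,0,0,-0.1],[0,0,0,-0.1],[0,0,0,-0.1],[0,0,0,-0.1]]' && python3 -m inch '[[0,0,0,0],[0,0,0,0]]'
python3 - <<'E'
from h import *
s=ctrl.state();grab('wrist','w1')
print(s['joint_positions'].round(2) if hasattr(s['joint_positions'],'round') else s['joint_positions'])
E
```

```text
time: 1.15
tcp_pos: [460.3, 187.4, 231.3]
tcp_rot: [0.184, 0.983, -0.0, -0.0]
wrist_force: [-0.0, -0.0, 0.2]
gripper_width: 85.4
grasp_force: 0.0
time: 2.15
tcp_pos: [576.3, -7.5, 231.0]
tcp_rot: [-0.117, 0.993, 0.0, -0.0]
wrist_force: [0.7, -0.7, -0.2]
gripper_width: 85.5
grasp_force: 0.0
time: 2.32
tcp_pos: [576.4, -7.5, 231.0]
tcp_rot: [-0.113, 0.994, 0.0, -0.0]
wrist_force: [0.1, -0.2, -0.0]
gripper_width: 85.4
grasp_force: 0.0
[ 0.11  0.43 -0.21  1.63  0.1   1.09  1.67]
```

View pics/w1.png

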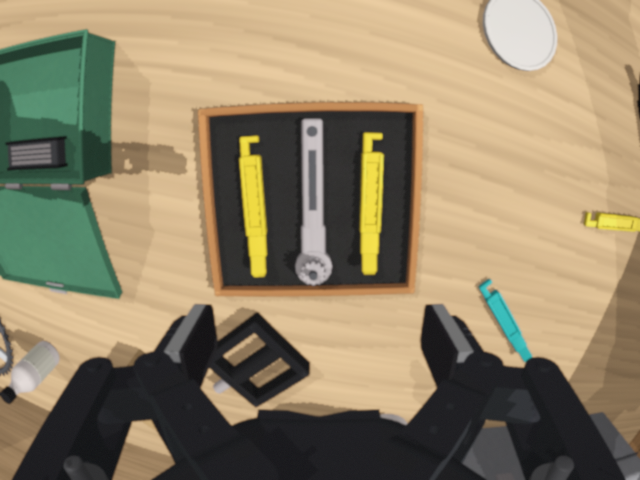

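The wrist view shows the tray square on. The tool's tail is at (312,125) and its head at (314,268), the levers are at (254,205) and (371,203), and the tin is at upper left. Next I'll measure them.

```bash
cat > m.py <<'E'
from h import *
import sys
im=cv2.imread('pics/w1.png');s=ctrl.state()
def w(u,z):return pt('wrist',u,z,s)[:2]
# tray outer corners via wood rim
k=max(blobs(im,(6,120,80),(16,255,230),1000,(190,90,435,305)),key=cv2.contourArea)
print('rim',[np.round(v,3) for v in rect('wrist',k,16,s)])
k=max(blobs(im,(0,0,0),(180,255,60),1000,(205,110,418,292)),key=cv2.contourArea)
print('liner',[np.round(v,3) for v in rect('wrist',k,8,s)])
for k in blobs(im,*Y,100):
    print('lev',k.mean(0).round(),[np.round(v,3) for v in rect('wrist',k,10,s)])
k=max(blobs(im,(0,0,85),(180,60,255),300,(285,112,345,287)),key=cv2.contourArea)
h=k[(k[:,1]<220)]
print('handle',[np.round(v,3) for v in rect('wrist',h,15,s)])
print('tool',[np.round(v,3) for v in rect('wrist',k,14,s)],'tail',w((312,119),15))
print('tin inner corners rim',w((86,33),60),w((115,42),60),w((113,180),60),w((80,183),60), 'floor',w((83,64),4),w((82,148),4))
print('multitool',w((66,138),19),w((64,167),19))
R=Ro.from_quat(s['tcp_rot']).as_matrix();print('toolx yaw',np.arctan2(R[1,0],R[0,0]),s['tcp_pos'])
E
python3 m.py
```

```text
rim [array([577.986, -13.604]), array([218.89 , 198.784]), np.float64(-1.327)]
liner [array([577.855, -12.611]), array([200.292, 180.406]), np.float64(-1.326)]
lev [611. 221.] [array([504.438, 370.322]), array([116.857,  20.211]), np.float64(-1.382)]
lev [253. 202.] [array([597.189, -69.096]), array([149.472,  23.842]), np.float64(0.272)]
lev [371. 199.] [array([567.461,  45.637]), array([148.701,  23.087]), np.float64(0.225)]
handle [array([544.265, -20.144]), array([99.614, 21.033]), np.float64(0.229)]Traceback (most recent call last):
  File "m.py", line 15, in <module>
    print('tool',[np.round(v,3) for v in rect('wrist',k,14,s)],'tail',w((312,119),15))
                                         ~~~~^^^^^^^^^^^^^^^^
  File "h.py", line 29, in rect
    P=np.array([pt(n,p,z,st)[:2] for p in cnt],np.float32)
                ~~^^^^^^^^^^
  File "h.py", line 19, in pt
    o,d=ray(n,uv,st);return o+d*(z-o[2])/d[2]
        ~~~^^^^^^^^^
  File "h.py", line 9, in ray
    m=ctrl.camera_model(n);K=np.array(m['intrinsics'])
ValueError: time passes only in moves, steps and waits
```

```bash
sed -i 's/^def ray/import functools\n@functools.lru_cache\ndef cam(n): return ctrl.camera_model(n)\ndef ray/; s/m=ctrl.camera_model(n);K/m=cam(n);K/' h.py; python3 m.py | tail -5
```

```text
handle [array([544.265, -20.144]), array([99.614, 21.033]), np.float64(0.229)]
tool [array([579.13,  -9.66]), array([172.337,  38.669]), np.float64(0.204)] tail [496.73168235 -31.09031432]
tin inner corners rim [ 447.14478426 -262.60226764] [ 455.0750799  -225.34577085] [ 584.23445327 -203.77735128] [ 593.97962676 -243.5231235 ] floor [ 474.13449383 -300.03402125] [ 569.70536313 -283.80586843]
multitool [ 558.68356543 -298.23811289] [ 591.84042156 -297.67893076]
toolx yaw -2.9160103298254234 [576.36285404  -7.52969255 231.08507305]
```

```bash
python3 -m inch '[[-8.5,-2.5,0,0],[-8.5,-2.5,0,0],[0,0,36,0],[0,0,36,0],[0,0,36,0],[0,0,36,0],[0,0,30,0],[0,0,20,0],[0,0,15,0],[0,0,10,0],[0,0,6,0],[0,0,0,0]]' 55 && python3 -m inch '[[0,0,0,0]]'; python3 -m inch '[[0,0,0,0],[0,0,0,0],[0,0,0,0],[0,0,0,0],[0,0,0,0],[0,0,0,0]]' 0
```

```text
time: 3.37
tcp_pos: [594.2, -8.4, 5.2]
tcp_rot: [-0.114, 0.993, 0.0, -0.001]
wrist_force: [0.4, -0.2, 0.2]
gripper_width: 46.7
grasp_force: 0.0
time: 3.45
tcp_pos: [594.9, -8.4, 6.7]
tcp_rot: [-0.114, 0.993, -0.0, 0.0]
wrist_force: [-0.1, 0.3, 0.4]
gripper_width: 47.1
grasp_force: 0.0
time: 3.95
tcp_pos: [595.0, -8.5, 7.7]
tcp_rot: [-0.114, 0.993, -0.0, 0.001]
wrist_force: [-1.2, -1.7, 6.0]
gripper_width: 20.0
grasp_force: 58.5
```

```bash
python3 -m inch '[[0,0,-5,0],[0,0,-15,0],[0,0,-30,0],[0,0,-35,0],[0,0,-35,0],[0,0,-30,0],[0,0,-20,0],[0,0,-5,0],[0,0,0,0]]' && python3 -m inch '[[7,-15,0,0],[14,-29,0,0],[14,-29,0,0],[14,-29,0,0],[14,-29,0,0],[14,-29,0,0],[14,-29,0,0],[14,-29,0,0],[14,-29,0,0],[14,-29,0,0],[14,-29,0,0],[14,-29,0,0]]' && python3 -m inch '[[7,-4,0,0],[0,0,0,0.1],[0,0,0,0.1],[0,0,0,0.1],[0,0,0,0.1],[0,0,0,0.1],[0,0,0,0.1],[0,0,0,0.1],[0,0,0,0.1],[0,0,0,0.1],[0,0,0,0.1],[0,0,0,0.1]]' && python3 -m inch '[[0,0,0,0.1],[0,0,0,0.1],[0,0,0,0.1],[0,0,0,0.1],[0,0,0,0.1],[0,0,0,0.07],[0,0,0,0],[0,0,0,0]]'
python3 - <<'E'
from h import *
s=ctrl.state();grab('wrist','w2')
np.save('w2.npy',[*s['tcp_pos'],*s['tcp_rot']])
print(np.round(s['joint_positions'],2))
R=Ro.from_quat(s['tcp_rot']).as_matrix();print('toolx yaw',np.arctan2(R[1,0],R[0,0]))
E
```

```text
time: 4.7
tcp_pos: [594.8, -8.4, 182.9]
tcp_rot: [-0.114, 0.993, -0.0, 0.002]
wrist_force: [0.2, 0.2, -2.2]
gripper_width: 20.0
grasp_force: 59.0
time: 5.7
tcp_pos: [511.6, -371.1, 178.6]
tcp_rot: [-0.114, 0.993, 0.001, -0.002]
wrist_force: [0.3, -0.1, -2.6]
gripper_width: 19.6
grasp_force: 59.0
time: 6.7
tcp_pos: [506.3, -374.9, 178.7]
tcp_rot: [0.424, 0.906, 0.0, -0.002]
wrist_force: [0.5, 0.8, -1.9]
gripper_width: 19.7
grasp_force: 59.1
time: 7.37
tcp_pos: [506.7, -375.0, 179.4]
tcp_rot: [0.659, 0.752, -0.0, -0.001]
wrist_force: [-0.7, 0.4, -2.7]
gripper_width: 19.9
grasp_force: 59.1
[ 0.43  0.57  0.28  1.56 -0.17  1.04  0.89]
toolx yaw 1.703214181667992
```

View pics/w2.png

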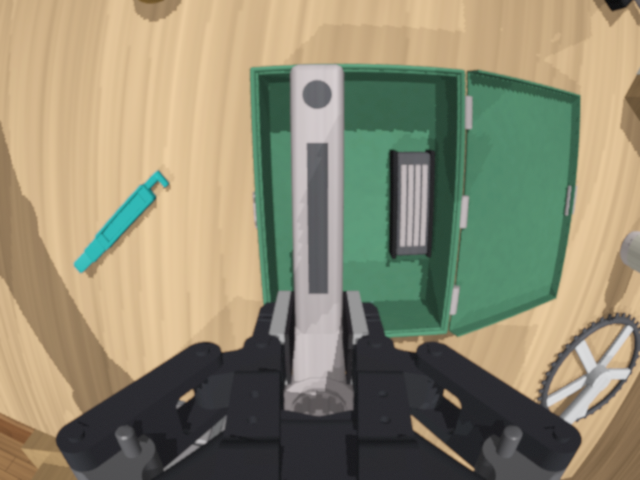

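The tin's rim corners are at (250,70), (467,70) and (447,333), the multi-tool is at (411,203), and the tool's tail is at (317,67).

```bash
python3 - <<'E'
from h import *
v=np.load('w2.npy');s=dict(tcp_pos=v[:3],tcp_rot=v[3:])
w=lambda u,z:pt('wrist',u,z,s)[:2]
A,B,C=w((250,69),60),w((467,70),60),w((447,334),60)
print(A,B,C,np.linalg.norm(A-B),np.linalg.norm(B-C))
c=(A+C)/2;e=B-A;yaw=np.arctan2(e[1],e[0]);f=B-C;yaw2=np.arctan2(f[1],f[0])-np.pi/2
print(c,yaw,yaw2)
t=w((317,66),182);print('tail',t,np.linalg.norm(t-v[:2]))
y=(yaw+yaw2)/2;X=np.array([np.cos(y),np.sin(y)]);Yv=np.array([-X[1],X[0]])
for n,p in(('tcp',v[:2]),('tail',t),('mt',w((391,203),23)),('mt2',w((432,203),23))):
    print(n,(p-c)@X,(p-c)@Yv)
h=v[:2]-t;print('tool axis',np.arctan2(h[1],h[0]))
E
```

```text
[ 442.98004568 -263.500562  ] [ 596.36739445 -238.44844683] [ 628.13899379 -450.88448701] 155.41971314988362 214.79875625377753
[ 535.55951974 -357.1925245 ] 0.16189637751514116 0.14845806034777764
tail [ 492.30029649 -275.47489552] 100.59860513448938
tcp -31.24864293218291 -13.170495555021583
tail -30.10954340393877 87.42166023890533
mt 28.575938257184962 -0.016987769201779367
mt2 64.42518497365343 -0.22309689188415308
tool axis -1.4269425637877664
```

```bash
python3 -m inch '[[-2,8,0,-0.02],[0,0,20,0],[0,0,25,0],[0,0,25,0],[0,0,25,0],[0,0,20,0],[0,0,15,0],[0,0,10,0],[0,0,10,0],[0,0,5,0],[0,0,0,0],[0,0,0,0]]' && python3 -m inch '[[0,0,4,0],[0,0,3,0],[0,0,2,0],[0,0,1,0],[0,0,0,0],[0,0,0,0]]'
```

```text
time: 8.42
tcp_pos: [515.9, -377.0, 26.7]
tcp_rot: [0.652, 0.758, 0.0, 0.0]
wrist_force: [0.4, 0.2, -2.5]
gripper_width: 20.1
grasp_force: 59.1
time: 8.92
tcp_pos: [515.6, -376.7, 16.4]
tcp_rot: [0.652, 0.758, -0.0, 0.0]
wrist_force: [-0.2, -0.1, -2.4]
gripper_width: 19.9
grasp_force: 59.1
```

```bash
python3 -m inch '[[0,0,3,0],[0,0,2,0],[0,0,2,0],[0,0,1,0],[0,0,0,0],[0,0,0,0]]' && python3 -m inch '[[0,0,1,0],[0,0,0,0],[0,0,0,0]]'
```

```text
time: 9.42
tcp_pos: [515.5, -376.6, 8.1]
tcp_rot: [0.652, 0.758, -0.0, -0.0]
wrist_force: [0.2, 0.3, -2.3]
gripper_width: 20.1
grasp_force: 59.1
time: 9.67
tcp_pos: [515.6, -376.7, 7.3]
tcp_rot: [0.652, 0.758, -0.0, 0.0]
wrist_force: [0.1, 0.9, -2.0]
gripper_width: 19.8
grasp_force: 59.1
```

```bash
python3 -m inch '[[0,0,0.6,0],[0,0,0,0],[0,0,0,0]]' && python3 -m inch '[[0,0,0,0],[0,0,0,0],[0,0,0,0],[0,0,0,0],[0,0,-5,0],[0,0,-10,0],[0,0,-20,0],[0,0,-30,0],[0,0,-40,0],[0,0,-40,0],[0,0,-40,0],[0,0,-35,0]]' 45
python3 - <<'E'
from h import *
grab('wrist','w3')
E
```

```text
time: 9.92
tcp_pos: [515.7, -376.8, 6.9]
tcp_rot: [0.652, 0.758, 0.0, 0.0]
wrist_force: [-0.8, 0.2, -0.1]
gripper_width: 19.9
grasp_force: 59.4
time: 10.92
tcp_pos: [514.9, -377.3, 230.5]
tcp_rot: [0.653, 0.758, -0.0, 0.001]
wrist_force: [1.2, -0.6, 0.1]
gripper_width: 38.3
grasp_force: 0.0
```

View pics/w3.png

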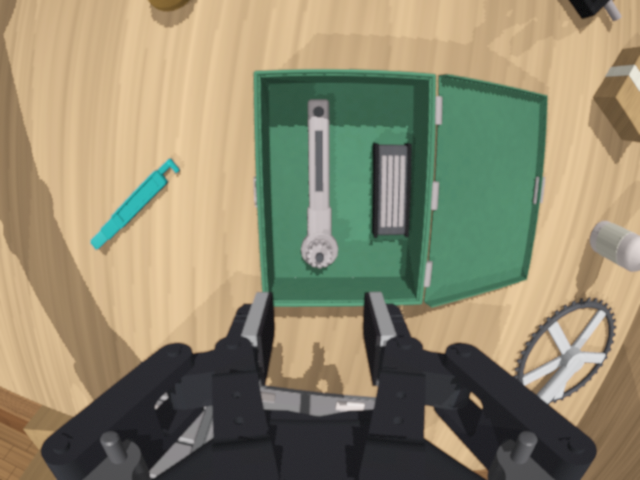

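```bash
python3 -m inch '[[15,2,0,0],[30,4,0,0],[38,4.7,0,0],[38,4.7,0,0],[38,4.7,0,0],[38,4.7,0,0],[38,4.7,0,0],[38,4.7,0,0],[38,4.7,0,0],[38,4.7,0,0],[38,4.7,0,0],[38,4.7,0,0]]' && python3 -m inch '[[38,4.7,0,0],[38,4.7,0,0],[38,4.7,0,0],[38,4.7,0,0],[38,4.7,0,0],[38,4.7,0,0],[38,4.7,0,0],[38,4.7,0,0],[15,2,0,0],[0,0,0,0],[0,0,0,0]]'
python3 - <<'E'
from h import *
s=ctrl.state();grab('wrist','w4');np.save('w4.npy',[*s['tcp_pos'],*s['tcp_rot']])
print(np.round(s['joint_positions'],2))
im=cv2.imread('pics/w4.png')
for k in blobs(im,*Y,100):print(k.mean(0).round(),cv2.boundingRect(k),[np.round(v,3) for v in rect('wrist',k,6,s)])
E
```

```text
time: 11.97
tcp_pos: [503.8, 52.6, 227.3]
tcp_rot: [0.653, 0.758, 0.0, 0.0]
wrist_force: [2.0, -0.1, -0.1]
gripper_width: 38.3
grasp_force: 0.0
time: 12.88
tcp_pos: [495.6, 372.8, 226.5]
tcp_rot: [0.652, 0.759, -0.0, 0.0]
wrist_force: [-0.4, -0.5, -0.7]
gripper_width: 38.3
grasp_force: 0.0
[-0.78  0.5   0.15  1.52 -0.08  1.12 -0.46]
[328. 187.] (317, 115, 22, 140) [array([501.608, 390.205]), array([141.463,  20.164]), np.float64(-1.383)]
```

View pics/w4.png

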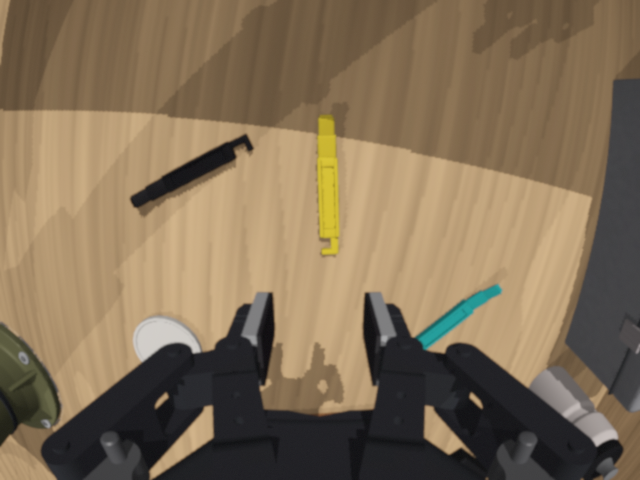

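The tool now lies flat in the tin, head at (319,250) and tail at (318,108). The stray yellow lever is at (328,187), with its tip up at (326,118) and its hook at (330,250).

```bash
cat > lev.py <<'E'
from h import *
def shank(k,r0,r1,z,s):
    k=k[(k[:,1]>=r0)&(k[:,1]<=r1)]
    return rect('wrist',k,z,s)
if __name__=='__main__':
    v=np.load('w4.npy');s=dict(tcp_pos=v[:3],tcp_rot=v[3:]);im=cv2.imread('pics/w4.png')
    k=max(blobs(im,*Y,100),key=cv2.contourArea)
    print([np.round(q,3) for q in shank(k,162,234,10,s)])
    print('shank ends',pt('wrist',(328,159),11,s),pt('wrist',(330,238),11,s),'tip',pt('wrist',(326,116),17,s),'hook',pt('wrist',(333,255),6,s))
    R=Ro.from_quat(s['tcp_rot']).as_matrix();print(np.arctan2(R[1,0],R[0,0]),v[:3])
    v=np.load('w4.npy')
E
python3 lev.py
```

```text
[array([503.669, 378.972]), array([73.388, 19.926]), np.float64(-1.383)]
shank ends [497.60823617 417.8704466   11.        ] [512.12960416 339.53777703  11.        ] tip [489.22306228 458.45735276  17.        ] hook [518.6193167  320.11475669   6.        ]
1.7220992625682943 [495.64584353 372.80998622 226.46050148]
```

```bash
python3 -m inch '[[9.8,10.2,0,-0.036],[0,0,36,0],[0,0,36,0],[0,0,36,0],[0,0,36,0],[0,0,30,0],[0,0,20,0],[0,0,15,0],[0,0,9,0],[0,0,5,0],[0,0,0,0],[0,0,0,0]]' 55 && python3 -m inch '[[0,0,0,0],[0,0,0,0],[0,0,0,0],[0,0,0,0],[0,0,0,0],[0,0,0,0]]' 0
```

```text
time: 13.93
tcp_pos: [505.4, 383.6, 4.6]
tcp_rot: [0.639, 0.769, 0.001, 0.0]
wrist_force: [0.9, -0.0, -0.1]
gripper_width: 47.0
grasp_force: 0.0
time: 14.43
tcp_pos: [505.2, 384.4, 5.1]
tcp_rot: [0.638, 0.77, 0.001, 0.0]
wrist_force: [-1.0, -0.1, 5.7]
gripper_width: 17.5
grasp_force: 58.8
```

```bash
python3 -m inch '[[0,0,-5,0],[0,0,-15,0],[0,0,-30,0],[0,0,-35,0],[0,0,-35,0],[0,0,-30,0],[0,0,-20,0],[0,0,-5,0],[0,0,0,0]]' && python3 -m inch '[[-17,0,0,0],[-36,-0.7,0,0],[-36,-0.7,0,0],[-36,-0.7,0,0],[-36,-0.7,0,0],[-36,-0.7,0,0],[-36,-0.7,0,0],[-36,-0.7,0,0],[-36,-0.7,0,0],[-36,-0.7,0,0],[-36,-0.7,0,0],[-27,-0.3,0,0]]' && python3 -m inch '[[0,0,0,0.1],[0,0,0,0.1],[0,0,0,0.1],[0,0,0,0.1],[0,0,0,0.1],[0,0,0,0.1],[0,0,0,0.1],[0,0,0,0.1],[0,0,0,0.1],[0,0,0,0.1],[0,0,0,0.1],[0,0,0,0.1]]' && python3 -m inch '[[0,0,0,0.1],[0,0,0,0.1],[0,0,0,0.1],[0,0,0,0.015],[0,0,0,0],[0,0,0,0]]'
python3 - <<'E'
from h import *
s=ctrl.state();grab('wrist','w5');np.save('w5.npy',[*s['tcp_pos'],*s['tcp_rot']])
print(np.round(s['joint_positions'],2))
im=cv2.imread('pics/w5.png')
for k in blobs(im,*Y,100):print(k.mean(0).round(),cv2.boundingRect(k),[np.round(v,3) for v in rect('wrist',k,10,s)])
R=Ro.from_quat(s['tcp_rot']).as_matrix();print(np.arctan2(R[1,0],R[0,0]))
E
```

```text
time: 15.18
tcp_pos: [505.3, 384.5, 180.9]
tcp_rot: [0.638, 0.77, 0.002, 0.0]
wrist_force: [-0.2, 0.2, 0.4]
gripper_width: 17.9
grasp_force: 58.8
time: 16.18
tcp_pos: [570.7, -18.9, 176.8]
tcp_rot: [0.64, 0.769, -0.002, -0.001]
wrist_force: [0.3, -1.6, -0.4]
gripper_width: 17.6
grasp_force: 58.8
time: 17.18
tcp_pos: [570.6, -15.1, 176.7]
tcp_rot: [0.962, 0.272, -0.002, -0.0]
wrist_force: [-0.9, 1.1, -0.5]
gripper_width: 17.4
grasp_force: 58.8
time: 17.68
tcp_pos: [571.4, -14.7, 177.7]
tcp_rot: [0.993, 0.122, -0.001, 0.0]
wrist_force: [0.3, -0.5, -0.2]
gripper_width: 17.7
grasp_force: 58.8
[-0.39  0.53  0.58  1.73 -0.34  0.99 -1.  ]
[318. 277.] (293, 127, 52, 290) [array([493.797, -33.535]), array([308.684,  46.926]), np.float64(0.236)]
[251. 205.] (237, 122, 28, 160) [array([564.933,  44.905]), array([143.151,  23.128]), np.float64(0.224)]
[388. 205.] (374, 121, 28, 161) [array([594.15 , -70.054]), array([143.882,  23.523]), np.float64(0.271)]
0.24440470692471136
```

View pics/w5.png

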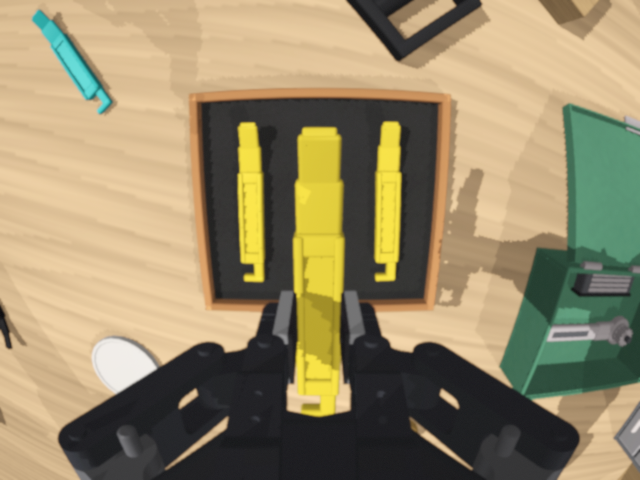

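```bash
python3 - <<'E'
from h import *
v=np.load('w5.npy');s=dict(tcp_pos=v[:3],tcp_rot=v[3:]);im=cv2.imread('pics/w5.png')
y=.2444;X=np.array([np.cos(y),np.sin(y)]);Yv=np.array([-X[1],X[0]])
for n,u,z in(('tip',(320,128),189.5),('shankend',(318.5,236),183.6)):
    p=pt('wrist',u,z,s)[:2]-v[:2];print(n,p@X,p@Yv)
k=max(blobs(im,(6,120,80),(16,255,230),1000,(180,80,460,315)),key=cv2.contourArea)
print('rim',[np.round(q,3) for q in rect('wrist',k,16,s)])
c=np.array([578,-13.2])
for k in blobs(im,*Y,100):
    if abs(k[:,0].mean()-318)<30: continue
    q=rect('wrist',k[(k[:,1]>180)&(k[:,1]<258)],15,s);a=rect('wrist',k,12,s)
    print('lever',(q[0]-c)@X+10,(q[0]-c)@Yv,q[1],q[2],'full',(a[0]-c)@X,(a[0]-c)@Yv)
print('tcp',(v[:2]-c)@X,(v[:2]-c)@Yv)
E
```

```text
tip 75.82456499101971 0.28322349798735313
shankend 34.790958727802064 0.7751048386972487
rim [array([578.89 , -13.339]), array([218.225, 197.899]), np.float64(-1.327)]
lever -0.5656205160257031 58.86412971498456 [68.0845108 22.7545433] 0.2239687850404104 full 1.8297937092016339 59.163103207666225
lever -0.5193416252782459 -58.46710516222445 [68.25363922 23.14372444] 0.2712909937927326 full 2.357396084601267 -58.68480317268762
tcp -6.732674021084725 0.1410585278970054
```

```bash
python3 -m inch '[[2,0,10,0],[0,0,25,0],[0,0,30,0],[0,0,30,0],[0,0,25,0],[0,0,18,0],[0,0,12,0],[0,0,7,0],[0,0,4,0],[0,0,0,0],[0,0,0,0]]' && python3 -m inch '[[0,0,2,0],[0,0,1,0],[0,0,0,0],[0,0,0,0]]'
```

```text
time: 18.65
tcp_pos: [574.6, -14.1, 18.4]
tcp_rot: [0.993, 0.121, 0.001, 0.0]
wrist_force: [-1.1, -0.5, 0.4]
gripper_width: 17.9
grasp_force: 58.8
time: 18.98
tcp_pos: [574.2, -13.8, 15.0]
tcp_rot: [0.993, 0.121, 0.0, -0.0]
wrist_force: [-0.2, -0.4, -0.3]
gripper_width: 17.7
grasp_force: 58.8
```

```bash
python3 -m inch '[[0,0,2,0],[0,0,1.5,0],[0,0,1,0],[0,0,0,0],[0,0,0,0]]' && python3 -m inch '[[0,0,0.5,0],[0,0,0,0],[0,0,0,0]]'
```

```text
time: 19.4
tcp_pos: [574.0, -13.9, 10.1]
tcp_rot: [0.993, 0.121, -0.0, -0.0]
wrist_force: [-0.3, 0.3, 1.9]
gripper_width: 17.6
grasp_force: 58.9
time: 19.65
tcp_pos: [574.0, -13.9, 10.1]
tcp_rot: [0.993, 0.121, 0.0, -0.0]
wrist_force: [-2.2, 0.5, 5.6]
gripper_width: 18.0
grasp_force: 59.5
```

Contact force is rising, so the lever is on the liner. I'll release it, back off and check.

```bash
python3 -m inch '[[0,0,0,0],[0,0,0,0],[0,0,0,0],[0,0,0,0],[0,0,-5,0],[0,0,-10,0],[0,0,-20,0],[0,0,-35,0],[0,0,-40,0],[0,0,-40,0],[0,0,-40,0],[0,0,-30,0]]' 45 && python3 -m inch '[[0,0,0,0],[0,0,0,0]]'
python3 - <<'E'
from h import *
s=ctrl.state();im=grab('wrist','w6');v=np.array(s['tcp_pos'])
y=.2444;X=np.array([np.cos(y),np.sin(y)]);Yv=np.array([-X[1],X[0]]);c=np.array([578.4,-13.3])
for k in blobs(im,*Y,100):
    a=rect('wrist',k,12,s);print(k.mean(0).round(),(a[0]-c)@X,(a[0]-c)@Yv,a[1],a[2])
E
```

```text
time: 20.65
tcp_pos: [574.4, -14.7, 234.2]
tcp_rot: [0.993, 0.12, 0.002, 0.0]
wrist_force: [1.5, -0.1, 0.2]
gripper_width: 38.1
grasp_force: 0.0
time: 20.82
tcp_pos: [574.9, -14.3, 232.5]
tcp_rot: [0.993, 0.121, 0.002, 0.0]
wrist_force: [-0.2, -0.1, -0.8]
gripper_width: 38.3
grasp_force: 0.0
[260. 199.] 1.154789554293499 59.36514195739823 [143.02511597  22.97323227] 0.22032942560800572
[377. 198.] 1.8758950655441815 -58.520060141895975 [142.89068604  22.76967049] 0.2764375525993108
[318. 199.] 1.1774254838026972 0.8725588585128929 [142.74705505  21.79174232] 0.23454286614857
```

View pics/w6.png

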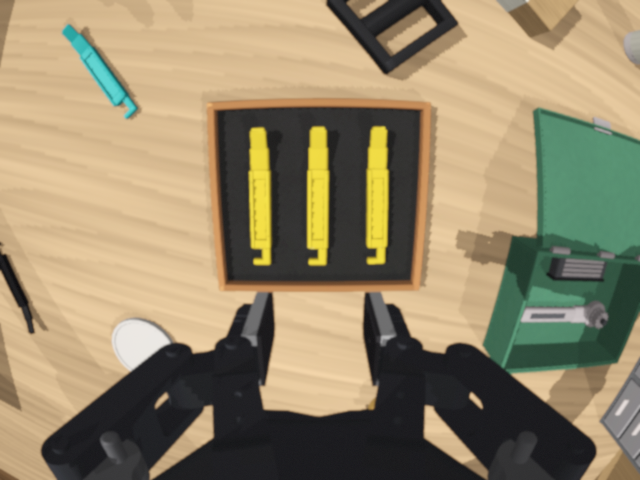

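The three levers lie evenly spaced and parallel at (260,199), (318,199) and (377,198). The tool is flat in the tin at (565,316).

```bash
python3 -c "
from bench import ctrl
print(ctrl.job_done())"
```

```text
the job is handed in; nothing more can be done
None
```

I handed the job in: the lockring tool lies flat in the tin, and the stray lever is in the middle place, within about 1–2 mm and 0.01 rad by the last wrist picture, with its tip pointing like the other two. The judge's verdict was not shown.

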